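# Weigh two packed cartons against each other and ship the full one

## Task

Two cartons that look alike lie on the sloping rack, but one was packed short and is lighter. Weigh them against each other, one flat on each platform of the two-platform scale, and once it has tipped and come to rest lay the heavier one flat in the open rear (far) compartment of the wooden case and slide the case's lid shut until it wedges tight; leave the lighter one on its platform. Set the cartons down level and gently, never letting them drop or topple, and do not shift the bottles, the label roll or the stapler.

Things in the scene. Friction and masses are not known exactly. Their poses are not given: they have to be found in the camera images.
- carton_a: Closed small white carton with a label on top, 60 x 110 x 45 mm high, 0.2 to 0.5 kg; its packing shifts by no more than 1 mm. Origin at the centre of its underside, x across its 60 mm width, y along its 110 mm length, z out of its top. It starts on the rack, length down the slope. Either carton may be the heavier, by at least 0.12 kg.
- carton_b: The other carton, alike in every way but its weight.
- rack: Fixed sloping plywood rack, 210 mm wide (y), 150 mm deep, 132 mm high, open at sides and back. Its board rises at 35 degrees toward +x. Two lanes, 56 mm to each side of a 10 mm high divider: a carton in each, tilted 35 degrees, low end at a 25 mm lip. Origin: centre of its footprint on the table. Rack and scale stand on the robot's left and right, or the other way round.
- scale: Fixed two-platform check scale. Origin at the centre of its footprint on the table; x runs along its beam, the far platform at +x. Grey base 340 x 118 mm, 50 mm high; between the platforms a grey tower 44 mm (x) by 62 mm (y), top at 146 mm. The platforms always stay level.
- near_platform (a point): Centre of the top face of the near platform, 124 x 124 mm and 4 mm thick, at x = -120 mm of the scale and 90 mm above the table when the beam is level (72 mm fully down, 108 mm fully up). The platform moves freely under load and sinks slowly.
- far_platform (a point): The same for the far platform, at x = +120 mm of the scale.
- scale_beam (a joint): Tilt of the scale's beam, rad: 0 level, positive when the far platform is down and the near one up, stops at +0.15 and -0.15. A light spring levels it when empty; the difference between the two cartons drives it fully to its stop within a second.
- case: Fixed wooden transit case, origin in the middle of its underside, x along the lid's way (the lid shuts toward +x): x from -150 to +145 mm, up to 190 mm wide, walls 62 mm high, steel strips along the sides to 72 mm that converge by 2 degrees a side toward +x. The front compartment is taken by another carton (fixed); the rear one is free. Open on top where the lid is drawn back.
- lid: Loose wooden lid, 8 mm thick, in the dovetailed way of the case, 62 mm above the table, axes along the case's; x from -145 to +125 mm, narrowing toward +x. Origin in its underside. It starts drawn back, origin at x = -135 to -148 mm of the case, with some play, slides with 1 to 4 N and wedges tight with its origin at x = 0 of the case (within 2 mm); pressed home with 10 to 20 N it stays.
- lid_bar (a point): Middle of the top of the wooden finger bar across the lid: 16 mm thick (x), 90 mm long (y), 24 mm high above the lid's top face, 32 mm above the lid's underside, at x = -50 mm of the lid. Push or pinch it near its middle. Axes as the lid's.
- rear_floor (a point): Centre of the floor of the rear compartment, at x = +50 mm of the case and 8 mm above the table, axes as the case's. Free from 68 mm before it to 68 mm behind it in x and 63 mm to either side; rim 54 mm above this floor. With the lid drawn back as at the start the opening reaches from about 60 mm before this point (or more) to 68 mm behind it and is 118 mm wide or more.
- bottle_tall: Bystander: green glass oil bottle with a black cap, 58 mm across, 196 mm tall, standing at the case's left side (+y). Origin at the centre of its foot.
- bottle_short: Bystander: pale olive oil bottle with a yellow cap, 52 mm across, 167 mm tall, standing at the case's right side (-y). Origin at the centre of its foot.
- label_roll: Bystander: roll of pale yellow labels standing on its end, 80 mm across, 50 mm high, in front on the left. Origin at the centre of its underside.
- stapler: Bystander: stapler, 32 x 138 x 48 mm, in front on the right. Origin at the centre of its underside.
Mind the look-alikes: they are no part of the job. What is shaped like the carton_b but purple is not meant.

How it is judged:
On the way, in this order (a step that is already met when the one before it is completed fails the run):
1. one carton lies flat and let go on each platform of the scale, and the beam has tipped to one side and come to rest there ((((x of carton_a in the frame of near_platform between -0.05 and 0.05 m and y of carton_a in the frame of near_platform between -0.05 and 0.05 m and z of carton_a in the frame of near_platform between -0.006 and 0.008 m and angle between carton_a's own z axis and vertical below 0.09 rad and linear speed of carton_a below 0.03 m/s) and (x of carton_b in the frame of far_platform between -0.05 and 0.05 m and y of carton_b in the frame of far_platform between -0.05 and 0.05 m and z of carton_b in the frame of far_platform between -0.006 and 0.008 m and angle between carton_b's own z axis and vertical below 0.09 rad and linear speed of carton_b below 0.03 m/s)) or ((x of carton_a in the frame of far_platform between -0.05 and 0.05 m and y of carton_a in the frame of far_platform between -0.05 and 0.05 m and z of carton_a in the frame of far_platform between -0.006 and 0.008 m and angle between carton_a's own z axis and vertical below 0.09 rad and linear speed of carton_a below 0.03 m/s) and (x of carton_b in the frame of near_platform between -0.05 and 0.05 m and y of carton_b in the frame of near_platform between -0.05 and 0.05 m and z of carton_b in the frame of near_platform between -0.006 and 0.008 m and angle between carton_b's own z axis and vertical below 0.09 rad and linear speed of carton_b below 0.03 m/s))) and (value of joint scale_beam above 0.11 rad or value of joint scale_beam below -0.11 rad) and contact force between the fingers and carton_a below 0.1 N and contact force between the fingers and carton_b below 0.1 N and velocity of joint scale_beam between -0.1 and 0.1 rad/s), for 0.3 s.
2. the heavier carton lies flat in the rear compartment of the case and the lighter one still on the scale ((((x of carton_a in the frame of case between 0 and 0.1 m and y of carton_a in the frame of case between -0.045 and 0.045 m and z of carton_a in the frame of case between 0.002 and 0.015 m and angle between carton_a's own z axis and vertical below 0.09 rad and linear speed of carton_a below 0.03 m/s and contact force between carton_a and case above 3.2 N) and ((x of carton_b in the frame of near_platform between -0.05 and 0.05 m and y of carton_b in the frame of near_platform between -0.05 and 0.05 m and z of carton_b in the frame of near_platform between -0.006 and 0.008 m and angle between carton_b's own z axis and vertical below 0.09 rad and linear speed of carton_b below 0.03 m/s) or (x of carton_b in the frame of far_platform between -0.05 and 0.05 m and y of carton_b in the frame of far_platform between -0.05 and 0.05 m and z of carton_b in the frame of far_platform between -0.006 and 0.008 m and angle between carton_b's own z axis and vertical below 0.09 rad and linear speed of carton_b below 0.03 m/s))) or ((x of carton_b in the frame of case between 0 and 0.1 m and y of carton_b in the frame of case between -0.045 and 0.045 m and z of carton_b in the frame of case between 0.002 and 0.015 m and angle between carton_b's own z axis and vertical below 0.09 rad and linear speed of carton_b below 0.03 m/s and contact force between carton_b and case above 3.2 N) and ((x of carton_a in the frame of near_platform between -0.05 and 0.05 m and y of carton_a in the frame of near_platform between -0.05 and 0.05 m and z of carton_a in the frame of near_platform between -0.006 and 0.008 m and angle between carton_a's own z axis and vertical below 0.09 rad and linear speed of carton_a below 0.03 m/s) or (x of carton_a in the frame of far_platform between -0.05 and 0.05 m and y of carton_a in the frame of far_platform between -0.05 and 0.05 m and z of carton_a in the frame of far_platform between -0.006 and 0.008 m and angle between carton_a's own z axis and vertical below 0.09 rad and linear speed of carton_a below 0.03 m/s)))) and contact force between the fingers and carton_a below 0.1 N and contact force between the fingers and carton_b below 0.1 N), for 0.2 s.
At the end, for the whole second after the job is handed in: The heavier carton (over 3.2 N) lies flat on the floor of the rear compartment, the lighter flat on a scale platform (within 50 mm of its centre); the lid is shut straight and flat, at most 6 mm short of its tight position; all let go and at rest (all of step 2 and x of lid in the frame of case above -0.006 m and angle between the x axis of lid and the x axis of case, either way round below 0.03 rad and angle between lid's own z axis and vertical below 0.04 rad and linear speed of lid below 0.02 m/s); the robot touches nothing.
It fails at once if a bottle, the label roll or the stapler is shifted by more than 25 mm (distance of any of bottle_tall, bottle_short, label_roll, stapler from where it was at the start of the episode above 0.025 m).
It fails at once if a carton is let fall: let go over a platform or over the rear compartment while more than 30 mm above it or tilted by more than 12 degrees ((x of carton_a in the frame of near_platform between -0.08 and 0.08 m and y of carton_a in the frame of near_platform between -0.08 and 0.08 m and z of carton_a in the frame of near_platform between -0.02 and 0.25 m and contact force between the fingers and carton_a below 0.05 N and (z of carton_a in the frame of near_platform above 0.03 m or angle between carton_a's own z axis and vertical above 0.21 rad)) or (x of carton_a in the frame of far_platform between -0.08 and 0.08 m and y of carton_a in the frame of far_platform between -0.08 and 0.08 m and z of carton_a in the frame of far_platform between -0.02 and 0.25 m and contact force between the fingers and carton_a below 0.05 N and (z of carton_a in the frame of far_platform above 0.03 m or angle between carton_a's own z axis and vertical above 0.21 rad)) or (x of carton_a in the frame of rear_floor between -0.05 and 0.05 m and y of carton_a in the frame of rear_floor between -0.06 and 0.06 m and z of carton_a in the frame of rear_floor between -0.02 and 0.25 m and contact force between the fingers and carton_a below 0.05 N and (z of carton_a in the frame of rear_floor above 0.03 m or angle between carton_a's own z axis and vertical above 0.21 rad)) or (x of carton_b in the frame of near_platform between -0.08 and 0.08 m and y of carton_b in the frame of near_platform between -0.08 and 0.08 m and z of carton_b in the frame of near_platform between -0.02 and 0.25 m and contact force between the fingers and carton_b below 0.05 N and (z of carton_b in the frame of near_platform above 0.03 m or angle between carton_b's own z axis and vertical above 0.21 rad)) or (x of carton_b in the frame of far_platform between -0.08 and 0.08 m and y of carton_b in the frame of far_platform between -0.08 and 0.08 m and z of carton_b in the frame of far_platform between -0.02 and 0.25 m and contact force between the fingers and carton_b below 0.05 N and (z of carton_b in the frame of far_platform above 0.03 m or angle between carton_b's own z axis and vertical above 0.21 rad)) or (x of carton_b in the frame of rear_floor between -0.05 and 0.05 m and y of carton_b in the frame of rear_floor between -0.06 and 0.06 m and z of carton_b in the frame of rear_floor between -0.02 and 0.25 m and contact force between the fingers and carton_b below 0.05 N and (z of carton_b in the frame of rear_floor above 0.03 m or angle between carton_b's own z axis and vertical above 0.21 rad))).
It also fails if it takes over 72 s, if anything falls off the work surface, if the arm or the gripper's body presses on something with over 40 N, if the wrist force passes 120 N, or if a joint passes its speed limit or range.

## Robot

A 6-joint arm with a two-finger parallel gripper is mounted at the origin on a cart in front of the work surface, level with it; the furniture and walls round the work are solid. World frame = base frame: x ahead of the robot, y to its left, z up, the work surface at z = 0. Lengths are in m, angles in rad, forces in N, time in s.
With the tool pointing down it reaches from about 0.275 to 0.75 m from the base axis. Payload 10.2 kg.
Tool frame: the origin (TCP) lies midway between the tips of the shut fingers; the grasp point (between the pads) lies 19 mm behind it (env.hold_point_z is the distance from the TCP to the grasp point, in m); z points along the fingers, y is the line along which they close (so a half turn about z gives the same grasp; the last joint's range is limited). The gripper opens to 85 mm and grips with 20 to 120 N. Pads are 22 mm wide; open, the fingers measure 114 mm over their backs; the gripper's body (76 mm by 85 mm) begins 54 mm behind the grasp point. The pads swing forward as they close: fully open they stand 13 mm farther back than shut.
Start: joints at [-1.361, 0.313, 1.498, -0, 1.331, -0.223], TCP at [0.22, -0.477, 0.231] pointing down, gripper open.
Joint ranges: [-2.94, 2.94], [-0.97, 2.17], [0.19, 2.56], [-1.23, 4.37], [0.02, 3.11], [-2.88, 2.88]. Speed limits (rad/s): [2.39, 2.39, 3.01, 3.14, 3.14, 3.14].

## Interface

Orientations are given as a unit quaternion [x, y, z, w].
In Python, from bench import env, kinematics, monitor, eyes, job gives the robot as it stands. The module is installed in compiled form; this text tells all that it offers. Calls block until the motion is done:
- env.reach(position, orientation): joint-space move of the TCP to a pose.
- env.movel(position, velocity=0.15, frame=None, guard=None): straight line of the TCP; frame=None keeps the orientation; velocity is the mean speed in m/s. With guard (N) it stops when the force on the tool has changed by that much, and returns True; else False.
- env.set_joints(angles): joint-space move.
- env.release() and env.close_gripper(effort=None): open the fingers fully, or close them until they stop; effort is the grip in N (None keeps the last).
- env.hold(seconds).
- kinematics.ik(position, orientation): joint angles nearest the present ones, or None.
- monitor.sense(): the state.
- eyes.grab_frame(name): name is "scene" or "top" or "wrist"; returns a dict with "frame" (400x640x3 uint8, red, green, blue), "mtx" (3x3 intrinsics, pixels), "view" (4x4, takes a point from world to camera coordinates). Camera axes: x right, y down, z forward; pixel columns grow to the right and rows downward; lengths in m; the calibration is good to about 2 mm. The wrist camera is an equidistant fisheye: a pixel r from the principal point sees the ray r / f radians off the axis. A picture is of the moment at which its call begins. There is no depth.
A pose or a line that the arm cannot do raises env.MotionError and nothing moves.
- job.hand_in(): hands the job in; it is judged then, once.
The state is a dict: "clock": time; "joints": joint angles; "qvel": joint speeds; "joint_efforts": joint torques, N m; "position": TCP position; "ee_rot": TCP orientation; "contact_force": force on the tool from outside, world axes, zero at the start; "ft_torque": the same for the moment, N m; "finger_gap": opening from 0.0 (shut) to 1.0 (fully open); "gripper_force": force on a finger pad.
Only numpy, scipy, OpenCV 4.12 (cv2) and the standard library are available. Lean on these libraries where they do the work, as an engineer would, in place of code of your own. Each camera call takes 0.05 s, during which the arm holds its last target. There are 200 camera calls.

## Working session

There is one attempt and no reset: what is moved stays moved. The work goes in short steps, each a Python script; the robot and the scene stay as the last script left them, time stands still between calls to the robot, and variables do not carry over. Pictures are saved under pics/ and viewed, at most 10 in all, crops included, and the job is handed in when it is done.

```bash
mkdir -p pics; python3 - <<'E'
from bench import env,kinematics,monitor,eyes,job
import cv2,numpy as np
for n in("scene","top"):
    d=eyes.grab_frame(n);cv2.imwrite(f"pics/{n}0.png",d["frame"][:,:,::-1]);print(n,d["mtx"].tolist(),np.round(d["view"],4).tolist())
s=monitor.sense();print(s["clock"],s["ee_rot"],s["position"],env.hold_point_z)
E
```

```text
scene [[464.44810604799864, 0.0, 311.7486446488762], [0.0, 464.44810604799864, 199.35854277916454], [0.0, 0.0, 1.0]] [[0.5045, -0.8634, 0.006, -0.2935], [-0.6433, -0.3806, -0.6643, 0.3967], [0.5758, 0.3313, -0.7474, 1.4288], [0.0, 0.0, 0.0, 1.0]]
top [[371.430325761843, 0.0, 320.4105883742697], [0.0, 371.430325761843, 195.79937249569315], [0.0, 0.0, 1.0]] [[0.2609, -0.9654, -0.0031, -0.1358], [-0.873, -0.2346, -0.4275, 0.5077], [0.412, 0.1142, -0.904, 1.209], [0.0, 0.0, 0.0, 1.0]]
0.1 [ 9.76679224e-01  2.14703010e-01  4.80725136e-06 -5.57655083e-04] [ 0.22012433 -0.47638117  0.23079973] 0.0187
```

View pics/scene0.png

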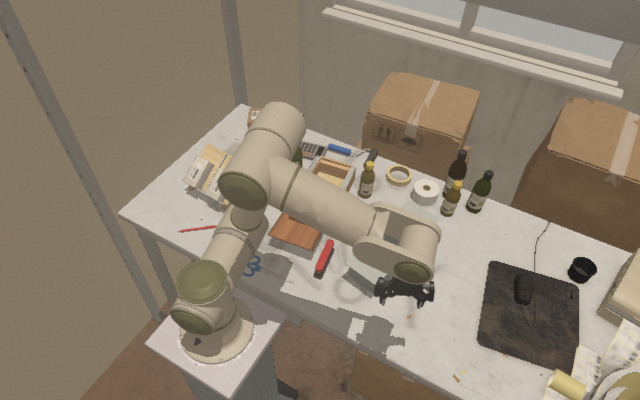

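View pics/top0.png

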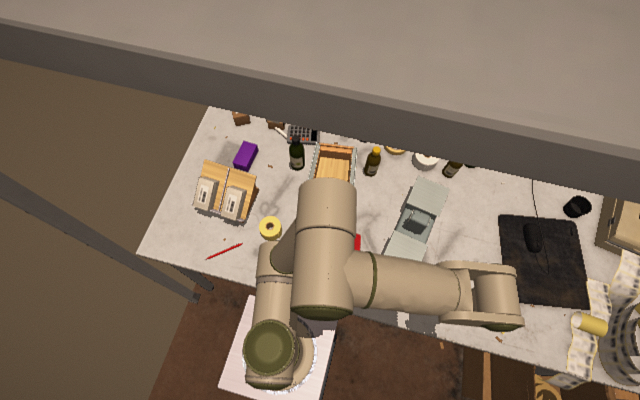

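Rack is on the left (top ~225,195) and scale on the right (~415,220). The purple block (245,155) is the look-alike, and the case is hidden behind the arm. I'll look with the wrist camera from above.

```bash
cat > h.py <<'E'
from bench import env,kinematics,monitor,eyes,job
import cv2,numpy as np
from scipy.spatial.transform import Rotation as R
def down(yaw,tilt=0):  # yaw of tool x; tilt: tool z leans toward tool +x
    return (R.from_euler('z',yaw)*R.from_euler('y',-tilt)*R.from_euler('x',np.pi)).as_quat()
def save(d,fn): cv2.imwrite(fn,d["frame"][:,:,::-1])
def dump(d,fn): np.savez(fn,**{k:d[k] for k in("frame","mtx","view")})
def pix2w(d,px,z,fish=False):
    px=np.atleast_2d(np.array(px,float));K=d["mtx"];V=d["view"]
    p=np.c_[(px[:,0]-K[0,2])/K[0,0],(px[:,1]-K[1,2])/K[1,1]]
    if fish:
        r=np.linalg.norm(p,axis=1);ray=np.c_[p*(np.sin(r)/np.maximum(r,1e-9))[:,None],np.cos(r)]
    else: ray=np.c_[p,np.ones(len(p))]
    ray=ray@V[:3,:3];c=-V[:3,:3].T@V[:3,3]
    return c+ray*((np.broadcast_to(z,len(p))-c[2])/ray[:,2])[:,None]
def w2pix(d,P,fish=False):
    P=np.atleast_2d(P)@d["view"][:3,:3].T+d["view"][:3,3];K=d["mtx"]
    if fish:
        n=np.linalg.norm(P[:,:2],axis=1);t=np.arctan2(n,P[:,2]);q=P[:,:2]/n[:,None]*t[:,None]
    else: q=P[:,:2]/P[:,2:]
    return q*[K[0,0],K[1,1]]+[K[0,2],K[1,2]]
def rect(d,fn,center,xr,yr,z=0,fish=True,s=1000):
    "orthophoto of plane z, world x up, y left"
    ys=np.arange(yr[1],yr[0],-1/s);xs=np.arange(xr[1],xr[0],-1/s)
    g=np.stack(np.meshgrid(xs,ys,indexing='ij'),-1).reshape(-1,2)
    m=w2pix(d,np.c_[g,np.full(len(g),z)],fish).astype(np.float32).reshape(len(xs),len(ys),2)
    cv2.imwrite(fn,cv2.remap(d["frame"][:,:,::-1].copy(),m,None,cv2.INTER_LINEAR))
E
python3 - <<'E'
from h import *
t=eyes.grab_frame("top");print(pix2w(t,[(225,195),(335,165),(417,220)],[.08,.06,.05]).round(3))
env.reach([.38,.0,.5],down(0));d=eyes.grab_frame("wrist");dump(d,"w1.npz");save(d,"pics/w1.png");print(d["mtx"].tolist(),d["view"].round(3).tolist(),monitor.sense()["clock"])
E
```

```text
[[ 0.453  0.344  0.08 ]
 [ 0.692 -0.012  0.06 ]
 [ 0.552 -0.355  0.05 ]]
[[309.70691628693146, 0.0, 319.1804828382892], [0.0, 309.70691628693146, 204.45726633441626], [0.0, 0.0, 1.0]] [[-0.001, -1.0, -0.001, 0.001], [-0.946, 0.001, 0.323, 0.232], [-0.323, 0.001, -0.946, 0.756], [0.0, 0.0, 0.0, 1.0]] 2.25
```

View pics/w1.png

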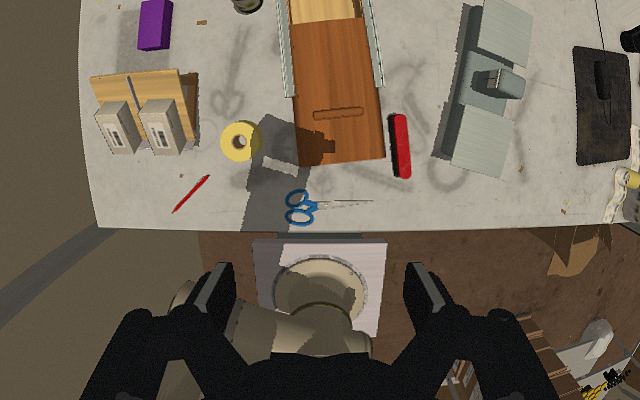

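Clear: white cartons on the rack at (118,127) and (160,125); the purple one at (155,25) is excluded by colour. Lid with bar at (338,113), stapler (400,145), label roll (240,140), scale at (485,85). One more view facing forward.

```bash
python3 - <<'E'
from h import *
env.reach([.38,.0,.5],down(np.pi));d=eyes.grab_frame("wrist");dump(d,"w2.npz")
t=eyes.grab_frame("top");dump(t,"t2.npz")
cv2.imwrite("pics/w2.png",cv2.resize(d["frame"][:380,:,::-1],(800,475),interpolation=cv2.INTER_CUBIC));print(d["view"].round(3).tolist(),monitor.sense()["clock"])
E
```

```text
[[0.001, 1.0, 0.001, -0.001], [0.947, -0.001, 0.323, -0.488], [0.323, 0.0, -0.947, 0.511], [0.0, 0.0, 0.0, 1.0]] 5.0
```

View pics/w2.png

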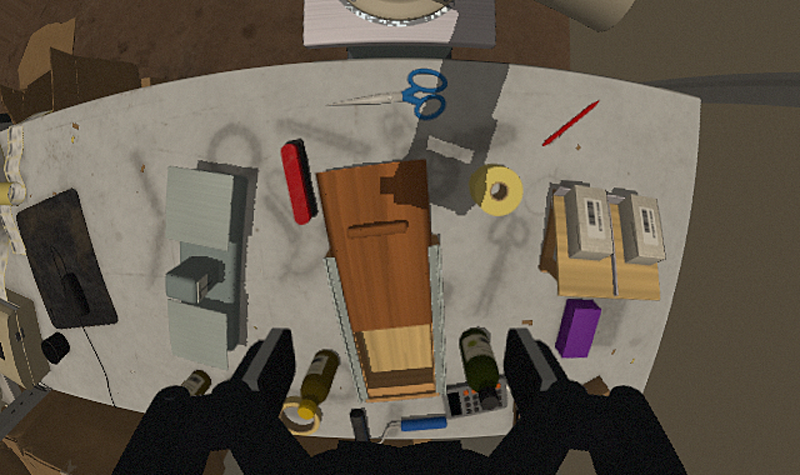

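Everything visible: scale (205,265), case with lid (385,270) and opening (400,350), rack cartons (588,222) and (642,228), purple decoy (578,328). Enlarged crops for corner picking.

```bash
python3 - <<'E'
from h import *
a=np.load("w2.npz")["frame"][:,:,::-1];b=np.load("w1.npz")["frame"][:,:,::-1]
def c(f,x0,x1,y0,y1,s):
    return cv2.resize(f[y0:y1,x0:x1],None,fx=s,fy=s,interpolation=cv2.INTER_CUBIC)
M=np.zeros((600,800,3),np.uint8)
def put(i,x,y): M[y:y+i.shape[0],x:x+i.shape[1]]=i
put(c(a,130,205,130,296,3),0,0);put(c(a,255,360,125,325,3),228,0);put(c(a,430,535,140,245,2.4),546,0);put(c(b,85,205,65,165,2.1),546,260)
cv2.imwrite("pics/m.png",M)
E
```

```text
(no output)
```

View pics/m.png

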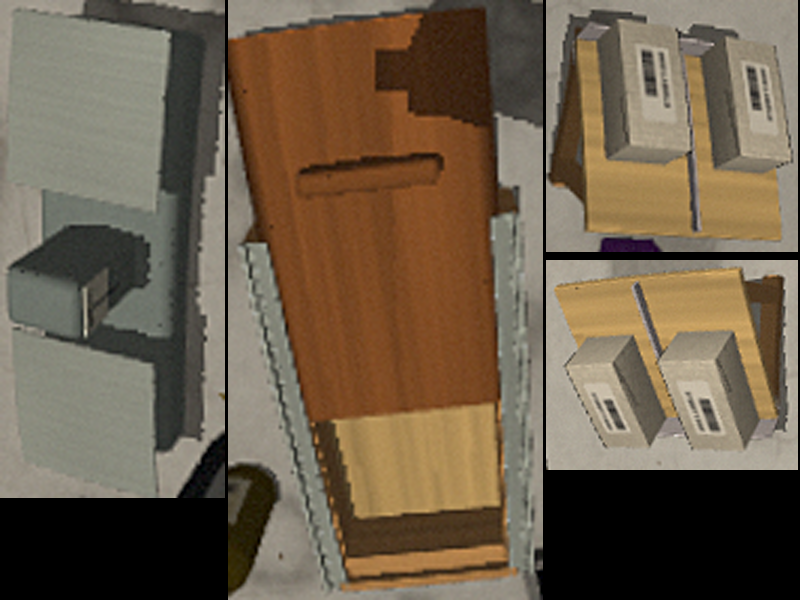

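```bash
cat > fit.py <<'E'
from h import *
from scipy.optimize import least_squares
w1=dict(np.load("w1.npz"));w2=dict(np.load("w2.npz"))
def T(p,P): # planar pose
    c,s=np.cos(p[2]),np.sin(p[2]);P=np.array(P,float)
    return np.c_[p[0]+c*P[:,0]-s*P[:,1],p[1]+s*P[:,0]+c*P[:,1],P[:,2]]
A=lambda L:np.array(L,float)/3+[130,130]
B=lambda L:(np.array(L,float)-[228,0])/3+[255,125]
C=lambda L:(np.array(L,float)-[546,0])/2.4+[430,140]
D=lambda L:(np.array(L,float)-[546,260])/2.1+[85,65]
def fit(name,f,p0):
    r=least_squares(f,p0,loss='soft_l1');print(name,r.x.round(4),"res",f(r.x).round(1));return r.x
h=.062;sp=[(sx*.12+a*h,b*h,.09) for sx in(-1,1) for a,b in((-1,-1),(-1,1),(1,1),(1,-1))]
so=A([(14,9),(170,31),(158,211),(10,184),(16,327),(156,361),(157,497),(27,463)])
scale=fit("scale",lambda p:(w2pix(w2,T(p,sp),True)-so).ravel(),[.5,-.35,-.3])
lo=B([(229,38),(485,9),(316,420),(497,402)])
def lm(p): return T(p,[(-.145,-p[3],.07),(-.145,p[3],.07),(.125,-p[4],.07),(.125,p[4],.07)])
lid=fit("lid",lambda p:(w2pix(w2,lm(p),True)-lo).ravel(),[.45,0,0,.08,.07])
co=B([(245,243),(328,590),(518,210),(530,573)])
t2=np.tan(np.radians(2))
def cm(p):
    return T(p,[(-.15,-p[3],.072),(.145,-p[4],.072),(-.15,p[3],.072),(.145,p[4],.072)])
case=fit("case",lambda p:(w2pix(w2,cm(p),True)-co).ravel(),[.6,0,0,.095,.085])
rp=[(.075,-.105,.132),(.075,.105,.132)]
rack=fit("rack",lambda p:np.r_[(w2pix(w2,T(p,rp),True)-C([(587,232),(781,240)])).ravel(),(w2pix(w1,T(p,rp),True)-D([(742,268),(557,286)])).ravel()],[.45,.35,0])
E
python3 fit.py
```

```text
scale [ 0.5226 -0.3443 -0.1896] res [-0.7 -0.6  0.5 -0.7  0.4  0.5 -0.9 -0.7 -1.   0.4  0.3  0.9  1.2  1.
 -0.4 -0.2]
lid [ 0.4963 -0.0237  0.1082  0.0798  0.0643] res [ 0.1  0.3  0.  -0.2 -0.1 -0.3 -0.   0.1]
case [ 0.6324 -0.0096  0.1111  0.0897  0.0798] res [-0.2 -0.6  0.2  0.1 -0.1  0.6  0.2 -0.1]
rack [ 0.4701  0.3535 -0.0812] res [-1.7 -0.2 -0.7  0.1 -0.6 -0.  -1.7  0.2]
```

```bash
cat >> fit.py <<'E'
al=np.radians(35)
def cart(p): # 8 corners; p=(x,y,yaw,u) u: distance of carton centre up the slope from rack centre, in rack frame y=p[1]
    pass
def rackpt(u,y,n): # along slope from rack centre, y, normal height above board
    z0=.132-.075*np.tan(al)
    return T(rack,[(u*np.cos(al)-n*np.sin(al),y,z0+u*np.sin(al)+n*np.cos(al))])[0]
E
cat > s.py <<'E'
from fit import *
yw=rack[2];q=down(yw,al)
p=rackpt(-.02,0,.20)
print(p,kinematics.ik(p,q))
env.reach(p,q);d=eyes.grab_frame("wrist");dump(d,"w3.npz");print(monitor.sense()["clock"])
f=d["frame"][:,:,::-1].copy()
for y in(-.056,.056):
  for n in(0,.045):
    c=w2pix(d,[rackpt(u,y+v,n) for u,v in((-.075,-.03),(.035,-.03),(.035,.03),(-.075,.03))],True)
    cv2.polylines(f,[np.round(c*8).astype(int)],True,(0,0,255) if n else (255,0,0),1,cv2.LINE_AA,3)
    print(c.round(1).tolist())
cv2.imwrite("pics/w3.png",cv2.resize(f,(800,500),interpolation=cv2.INTER_CUBIC))
E
python3 s.py
```

```text
scale [ 0.5226 -0.3443 -0.1896] res [-0.7 -0.6  0.5 -0.7  0.4  0.5 -0.9 -0.7 -1.   0.4  0.3  0.9  1.2  1.
 -0.4 -0.2]
lid [ 0.4963 -0.0237  0.1082  0.0798  0.0643] res [ 0.1  0.3  0.  -0.2 -0.1 -0.3 -0.   0.1]
case [ 0.6324 -0.0096  0.1111  0.0897  0.0798] res [-0.2 -0.6  0.2  0.1 -0.1  0.6  0.2 -0.1]
rack [ 0.4701  0.3535 -0.0812] res [-1.7 -0.2 -0.7  0.1 -0.6 -0.  -1.7  0.2]
[0.33940882 0.36410157 0.23184331] [ 0.81693801  0.1328806   1.85119389 -0.63675443  0.85492566  2.82198663]
8.9417
[[390.5, 221.4], [396.2, 129.6], [343.0, 128.3], [341.2, 221.7]]
[[399.2, 236.9], [407.2, 133.8], [346.6, 132.1], [344.1, 237.6]]
[[297.6, 221.7], [295.6, 128.3], [242.4, 129.8], [248.4, 221.5]]
[[294.8, 237.6], [292.2, 132.2], [231.5, 134.0], [239.7, 237.0]]
```

View pics/w3.png

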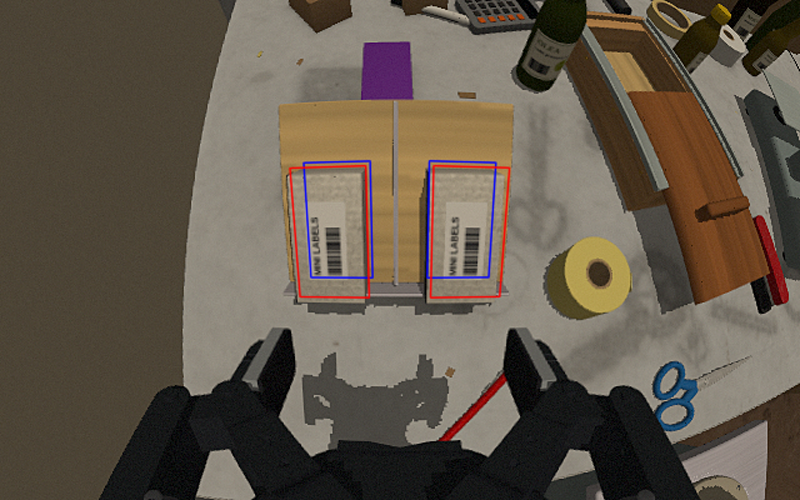

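The boxes (predicted carton tops, red) match the two white cartons at (330,233) and (468,233). The purple one (387,70) is off the rack and isn't meant. Checking reachability of the whole plan before moving.

```bash
cat > plan.py <<'E'
from fit import *
UC=-.020; GN=.004; PI=np.pi
qr=down(rack[2]+PI,-al)
def up(p,z): return np.array([p[0],p[1],z])
plat={"far":T(scale,[(.113,0,0)])[0],"near":T(scale,[(-.118,0,0)])[0]}
qs=down(scale[2]+PI)
cy=case[2]; rf=T(case,[(.054,0,0)])[0]
qc=down(cy+PI/2)
bar=T(lid,[(-.05,0,0)])[0]
E
cat > s2.py <<'E'
from plan import *
def t(n,p,q):
    try: s=kinematics.ik(p,q)
    except Exception as e: s=e
    print(n,np.round(p,3),None if s is None else np.round(s,2))
for y in(-.056,.056):
    for n in(.20,GN): t("rack",rackpt(UC,y,n),qr)
for k in plat:
    for z in(.30,.25,.112,.078): t(k,up(plat[k],z),qs)
for q in(qc,down(cy-PI/2)):
  for z in(.3,.2,.012): t("case",up(rf,z),q)
for q in(down(cy),down(cy+PI/2),down(cy+PI)):
    t("bar",T(lid,[(-.05-.02,0,.078)])[0],q);t("barend",T(case,[(-.05-.02,0,.078)])[0],q)
E
python3 s2.py | grep -v res
```

```text
-0.4 -0.2]
rack [0.335 0.308 0.232] [ 0.72  0.02  1.98 -0.62  0.79 -0.41]
rack [0.447 0.299 0.071] [ 0.53  0.42  1.99 -1.03  0.4  -0.06]
rack [0.344 0.42  0.232] [ 0.89  0.25  1.71 -0.64  0.92 -0.27]
rack [0.456 0.411 0.071] [ 0.71  0.57  1.72 -0.86  0.57 -0.1 ]
far [ 0.634 -0.366  0.3  ] [-0.68  0.84  0.47  0.    1.82 -2.06]
far [ 0.634 -0.366  0.25 ] [-0.68  0.83  0.63  0.    1.69 -2.06]
far [ 0.634 -0.366  0.112] [-0.68  0.88  0.88  0.    1.38 -2.06]
far [ 0.634 -0.366  0.078] [-0.68  0.91  0.91  0.    1.32 -2.06]
near [ 0.407 -0.322  0.3  ] [-0.9   0.26  1.39  0.    1.49 -2.28]
near [ 0.407 -0.322  0.25 ] [-0.9   0.29  1.48  0.    1.37 -2.28]
near [ 0.407 -0.322  0.112] [-0.9   0.43  1.67  0.    1.04 -2.28]
near [ 0.407 -0.322  0.078] [-0.9   0.48  1.7   0.    0.97 -2.28]
case [ 0.686 -0.004  0.3  ] [-0.18  0.68  0.76  0.    1.7  -0.29]
case [ 0.686 -0.004  0.2  ] [-0.18  0.71  0.97  0.    1.47 -0.29]
case [ 0.686 -0.004  0.012] [-0.18  0.88  1.16  0.    1.1  -0.29]
case [ 0.686 -0.004  0.3  ] [-0.18  0.68  0.76 -0.    1.7   2.85]
case [ 0.686 -0.004  0.2  ] [-0.18  0.71  0.97 -0.    1.47  2.85]
case [ 0.686 -0.004  0.012] [-0.18  0.88  1.16 -0.    1.1   2.85]
bar [ 0.427 -0.031  0.078] [-0.35  0.31  1.96 -0.    0.87  1.11]
barend [ 0.563 -0.017  0.078] [-0.24  0.56  1.56 -0.    1.02  1.22]
bar [ 0.427 -0.031  0.078] [-0.35  0.31  1.96  0.    0.87 -0.46]
barend [ 0.563 -0.017  0.078] [-0.24  0.56  1.56  0.    1.02 -0.35]
bar [ 0.427 -0.031  0.078] [-0.35  0.31  1.96  0.    0.87 -2.03]
barend [ 0.563 -0.017  0.078] [-0.24  0.56  1.56  0.    1.02 -1.92]
```

```bash
cat > pick.py <<'E'
from plan import *
def pick(y):
    env.reach(rackpt(UC,y,.13),qr)
    print("guard",env.movel(rackpt(UC,y,GN),velocity=.12,guard=15))
    env.close_gripper(40);s=monitor.sense();print("gap",s["finger_gap"],s["gripper_force"],s["clock"])
    env.movel(rackpt(UC,y,.06),velocity=.08)
    p=rackpt(UC,y,.18);p[2]+=.05;env.movel(p,velocity=.2)
    env.hold(.3);s=monitor.sense();print("F",s["contact_force"],s["ft_torque"],"gap",s["finger_gap"],s["clock"])
E
python3 - <<'E' | grep -v res
from pick import *
pick(-.056)
env.reach(up(plat["far"],.26),qs)
s=monitor.sense();print("F",s["contact_force"],s["position"],s["clock"])
d=eyes.grab_frame("wrist");dump(d,"w4.npz");t=eyes.grab_frame("top")["frame"][120:320,160:500,::-1]
cv2.imwrite("pics/p1.png",np.vstack([d["frame"][:,:,::-1],cv2.copyMakeBorder(t,0,0,0,300,cv2.BORDER_CONSTANT)]))
E
```

```text
-0.4 -0.2]
guard False
gap 0.698515026276711 43.56036722660065 13.1667
F [ 0.60099114  0.33435664 -4.53808208] [0.05194337 0.63182409 0.02761406] gap 0.6970417489888048 15.2833
F [-0.97491079 -0.20522606 -3.7796057 ] [ 0.63411647 -0.36453551  0.26039925] 17.8917
```

View pics/p1.png

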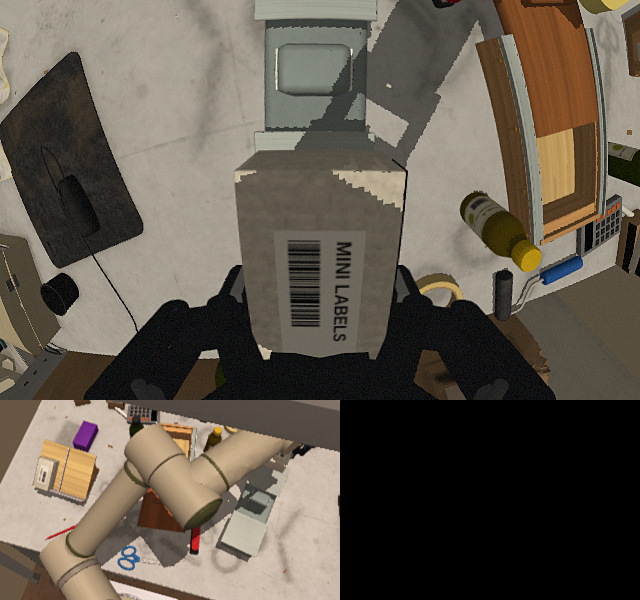

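```bash
python3 - <<'E' | grep -v res
from plan import *
d=dict(np.load("w4.npz"));p=plat["far"];c,s=np.cos(scale[2]),np.sin(scale[2])
for h in(.045,0):
  P=[[p[0]+c*a-s*b,p[1]+s*a+c*b,.26-GN+h] for a,b in((-.055,-.03),(-.055,.03),(.055,.03),(.055,-.03))]
  print(h,w2pix(d,P,True).round(0).tolist())
E
```

```text
-0.4 -0.2]
0.045 [[229.0, 186.0], [402.0, 186.0], [374.0, 391.0], [259.0, 391.0]]
0 [[254.0, 161.0], [378.0, 161.0], [364.0, 336.0], [269.0, 335.0]]
```

Carton sits level in the grip, offset ~5 mm along its length (harmless). Placing it on the far platform.

```bash
sed -i 's/UC=-.020/UC=-.025/' plan.py; python3 - <<'E' | grep -v res
from pick import *
p=plat["far"]
env.movel(up(p,.12),velocity=.15)
print(env.movel(up(p,.0765),velocity=.04,guard=9))
s=monitor.sense();print("F",s["contact_force"],s["position"],s["clock"])
env.release();env.movel(up(p,.22),velocity=.2)
s=monitor.sense();print("F",s["contact_force"],s["clock"])
d=eyes.grab_frame("wrist");dump(d,"w5.npz")
pick(.056)
env.reach(up(plat["near"],.26),qs)
s=monitor.sense();print("F",s["contact_force"],s["position"],s["clock"])
e=eyes.grab_frame("wrist");dump(e,"w6.npz")
cv2.imwrite("pics/p2.png",cv2.resize(np.vstack([d["frame"],e["frame"]])[:,:,::-1],(480,600)))
E
```

```text
-0.4 -0.2]
False
F [-0.00679218 -0.39678167 -4.91579217] [ 0.63370001 -0.36570569  0.07682703] 20.3083
F [-0.14830388 -0.01824729 -0.23813497] 21.5583
guard False
gap 0.6977959875094665 44.06644821166992 26.075
F [-0.02024805  1.10646549 -2.13541872] [ 0.01704507  0.46875963 -0.02347942] gap 0.7007992165102407 28.1917
F [-0.40881514  0.74038848 -2.31182693] [ 0.40708412 -0.32155359  0.26002133] 30.825
```

View pics/p2.png

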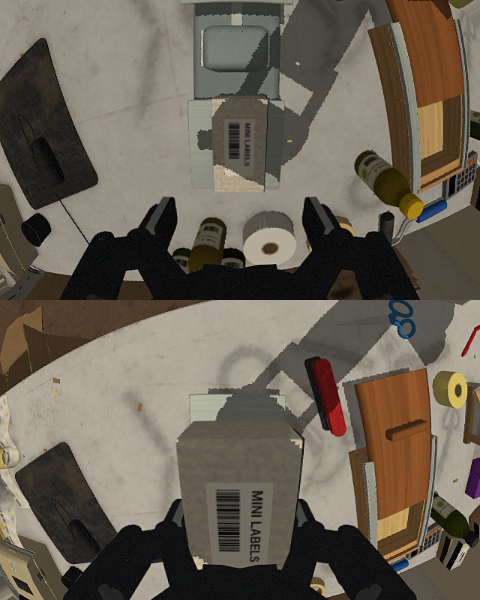

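First carton lies flat on the far platform (≈4.6 N), second held level (≈2.2 N), so the first is heavier. Placing the second on the raised near platform.

```bash
python3 - <<'E' | grep -v res
from pick import *
p=plat["near"]
env.movel(up(p,.14),velocity=.15)
print(env.movel(up(p,.110),velocity=.03,guard=1.5))
s=monitor.sense();print("F",s["contact_force"],s["position"],s["clock"])
env.release();env.movel(up(p,.25),velocity=.2);env.hold(.3)
env.reach(up(plat["far"],.25),qs);env.hold(.1)
s=monitor.sense();print("F",s["contact_force"],s["clock"])
e=eyes.grab_frame("wrist");dump(e,"w7.npz");save(e,"pics/p3.png")
E
```

```text
-0.4 -0.2]
True
F [ 0.48093044 -1.44554048  2.08604274] [ 0.40650549 -0.32183452  0.11169848] 32.6833
F [ 0.02866352  0.19661915 -0.05772124] 35.225
```

View pics/p3.png

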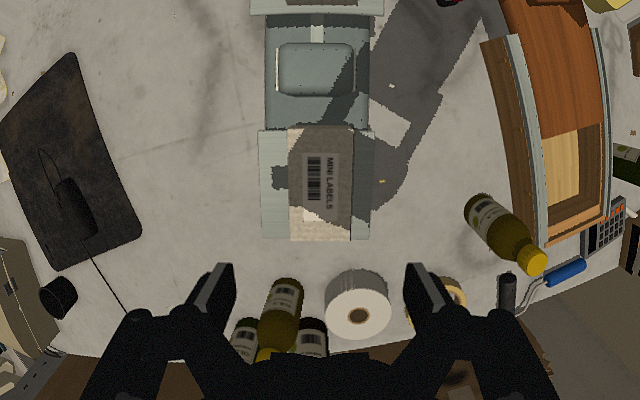

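Far platform is down with the heavier carton (top face corners ≈ (288,127), (352,126), (351,240), (289,239)). Locate, pick, move above the case and take the check picture.

```bash
python3 - <<'E' | grep -v res
from pick import *
d=dict(np.load("w7.npz"))
P=pix2w(d,[(288,127),(352,126),(351,240),(289,239)],.117,True)
c=P.mean(0);v=(P[2]+P[3]-P[0]-P[1])/2;w=(P[1]-P[0]+P[2]-P[3])/2
yaw=np.arctan2(v[1],v[0]);print("centre",c,"len",np.linalg.norm(v),np.linalg.norm(w),"yaw",yaw,"local",R.from_euler('z',-scale[2]).apply(c-[scale[0],scale[1],0]))
E
```

```text
-0.4 -0.2]
centre [ 0.62607304 -0.36382667  0.117     ] len 0.10954947102108543 0.05894043290130084 yaw -0.19034836123920848 local [0.10528725 0.00035729 0.117     ]
```

```bash
python3 - <<'E' | grep -v res
from plan import *
L=lambda P:(R.from_euler('z',-case[2]).apply(P-[case[0],case[1],0])).round(3).tolist()
w7=dict(np.load("w7.npz"))
print("tall cap",L(pix2w(w2,[(490/1.25,398/1.25)],.196,True)),"short cap",L(pix2w(w2,[(303/1.25,414/1.25)],.167,True)),L(pix2w(w7,[(537,261)],.167,True)))
w4=dict(np.load("w4.npz"));V=w2["view"]
cam=-V[:3,:3].T@V[:3,3];print("camera rel TCP at yaw pi",cam-[.38,0,.5])
E
```

```text
-0.4 -0.2]
tall cap [[0.059, 0.141, 0.196]] short cap [[0.086, -0.16, 0.167]] [[0.08, -0.159, 0.167]]
camera rel TCP at yaw pi [-0.08275459  0.00020161  0.14163198]
```

```bash
python3 - <<'E' | grep -v res
from pick import *
p=T(case,[(.085,0,.25)])[0]
env.reach(p,down(cy+PI));d=eyes.grab_frame("wrist");dump(d,"w8.npz");print(monitor.sense()["clock"])
f=d["frame"][:,:,::-1].copy()
f=cv2.resize(f,None,fx=2,fy=2,interpolation=cv2.INTER_CUBIC)
def poly(pts,col,cl=True):
    q=w2pix(d,T(case,pts),True);print(q.round(1).tolist());cv2.polylines(f,[np.round((q*2+.5)*8).astype(int)],cl,col,1,cv2.LINE_AA,3)
hw=lambda x:np.interp(x,[-.15,.145],case[3:5])
poly([(x,s*hw(x),.072) for x,s in((-.15,-1),(.145,-1),(.145,1),(-.15,1))],(0,0,255))
poly([(-.018,-.063,.008),(.118,-.063,.008),(.118,.063,.008),(-.018,.063,.008)],(255,0,0))
poly([(-.018,-.063,.062),(.118,-.063,.062),(.118,.063,.062),(-.018,.063,.062)],(0,255,0))
l=[(.125,-lid[4],.07),(.125,lid[4],.07)]
q=w2pix(d,T(lid,l),True);print("lid",q.round(1).tolist());cv2.polylines(f,[np.round((q*2+.5)*8).astype(int)],False,(255,0,255),1,cv2.LINE_AA,3)
c=w2pix(d,T(case,[(.05,0,.05)]),True)[0]*2;x0=int(np.clip(c[0]-400,0,480));y0=int(np.clip(c[1]-300,0,200));print(x0,y0)
cv2.imwrite("pics/c.png",f[y0:y0+600,x0:x0+800])
E
```

```text
-0.4 -0.2]
36.725
[[234.9, -29.4], [250.9, 232.7], [390.0, 232.3], [404.7, -29.6]]
[[268.5, 87.7], [272.0, 193.8], [368.6, 193.6], [371.6, 87.5]]
[[260.3, 85.4], [265.2, 207.6], [375.7, 207.3], [380.1, 85.2]]
lid [[258.4, 90.7], [383.3, 90.9]]
240 0
```

View pics/c.png

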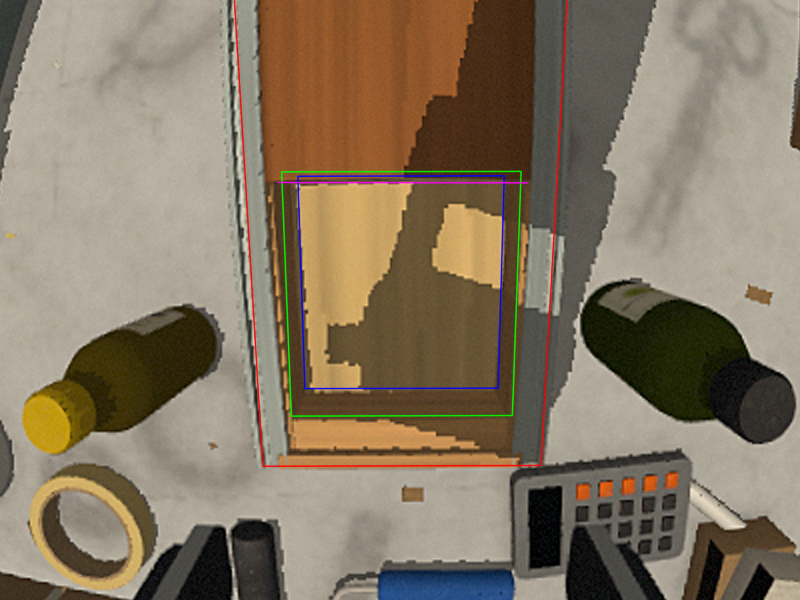

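The model outlines fit the case within about 1–2 mm (shift ≈ -1.2 mm in y). The opening is clear, with bottles at (120,380) and (690,360), so I'll keep the wrist camera on the short bottle's side. Transferring the heavier carton.

```bash
python3 - <<'E' | grep -v res
from pick import *
c=np.array([.6261,-.3638])
env.reach(up(c,.20),qs)
env.movel(up(c,.0775),velocity=.12,guard=10)
env.close_gripper(40)
env.movel(up(c,.30),velocity=.18)
q=down(cy-PI/2+.02);t=T(case,[(.054,-.0012,0)])[0]
env.reach(up(t,.30),q);s=monitor.sense();print("F",s["contact_force"],s["joints"],s["clock"])
env.movel(up(t,.10),velocity=.15)
g=env.movel(up(t,.0135),velocity=.05,guard=5)
s=monitor.sense();print(g,"F",s["contact_force"],s["position"],s["finger_gap"],s["clock"])
E
```

```text
-0.4 -0.2]
F [-0.3914523  -0.09002313 -3.91798858] [-1.77455136e-01  6.83299730e-01  7.55603828e-01 -4.90665374e-05
  1.70274747e+00  2.83300235e+00] 45.0917
True F [ 1.29660967 -0.04124865  6.76630185] [ 0.68617497 -0.00478662  0.01488779] 0.7000875823271157 48.175
```

```bash
python3 - <<'E' | grep -v res
from pick import *
q=down(cy-PI/2+.02);t=T(case,[(.054,-.0012,0)])[0]
env.release();print(env.movel(up(t,.20),velocity=.15,guard=12))
env.close_gripper(40);s=monitor.sense();print("F",s["contact_force"],s["clock"])
L0=-.137;C=lambda x,z:T(case,[(x,-.0012,z)])[0]
qb=down(cy)
env.reach(C(L0-.085,.16),qb)
print("down guard",env.movel(C(L0-.085,.077),velocity=.12,guard=6))
g=env.movel(C(-.069-.022,.077),velocity=.07,guard=12);s=monitor.sense();print(g,s["contact_force"],s["clock"])
if not g:
    g=env.movel(C(-.052,.077),velocity=.02,guard=15)
    s=monitor.sense();P=R.from_euler('z',-cy).apply(s["position"]-[case[0],case[1],0]);print(g,s["contact_force"],"tcp in case",P,s["clock"])
E
```

```text
-0.4 -0.2]
False
F [ 0.36374507 -0.06727249  0.49344042] 50.725
down guard False
False [-2.16000368  0.32041993  0.69036173] 55.1333
True [-0.34795918 -0.39406052 -0.082332  ] tcp in case [-0.07193852 -0.00046038  0.07653082] 56.2417
```

```bash
python3 - <<'E' | grep -v res
from pick import *
C=lambda x,z:T(case,[(x,-.0012,z)])[0]
def rep(g):
    s=monitor.sense();P=R.from_euler('z',-cy).apply(s["position"]-[case[0],case[1],0]);print(g,s["contact_force"],P.round(4),s["clock"])
rep(env.movel(C(-.055,.077),velocity=.015,guard=18))
env.movel(C(-.085,.077),velocity=.06)
rep(env.movel(C(-.062,.077),velocity=.03,guard=8))
E
```

```text
-0.4 -0.2]
True [-0.75682858  0.11235592  0.21422456] [-0.0673  0.      0.0756] 56.9167
True [ 0.35885533 -0.42284618  0.43656087] [-0.0673 -0.0011  0.0765] 57.9667
```

```bash
python3 - <<'E' | grep -v res
from pick import *
C=lambda x,z:T(case,[(x,-.0012,z)])[0]
def rep(g):
    s=monitor.sense();P=R.from_euler('z',-cy).apply(s["position"]-[case[0],case[1],0]);print(g,s["contact_force"],P.round(4),s["clock"])
rep(env.movel(C(-.055,.077),velocity=.02,guard=19))
env.movel(C(-.09,.077),velocity=.1);env.movel(C(-.09,.25),velocity=.2);env.hold(.3)
d=eyes.grab_frame("wrist");rep(0)
# numeric check: brightness profile along case axis at lid-top height, far end
xs=np.arange(.100,.150,.002)
for y in(-.03,.03):
    q=w2pix(d,T(case,[(x,y,.07) for x in xs]),True).astype(np.float32)
    v=cv2.remap(d["frame"],q[None],None,cv2.INTER_LINEAR)[0];print([(round(1000*x),*map(int,c)) for x,c in zip(xs,v)])
dump(d,"w9.npz")
E
```

```text
-0.4 -0.2]
True [-0.46657872  0.50785612  0.39177552] [-0.0674 -0.0009  0.0759] 58.275
0 [ 0.25499216 -0.03680058  0.41119734] [-0.0901 -0.0012  0.2497] 60.0167
[(100, 0, 0, 0), (102, 0, 0, 0), (104, 0, 0, 0), (106, 0, 0, 0), (108, 0, 0, 0), (110, 0, 0, 0), (112, 0, 0, 0), (114, 0, 0, 0), (116, 0, 0, 0), (118, 0, 0, 0), (120, 0, 0, 0), (122, 0, 0, 0), (124, 0, 0, 0), (126, 0, 0, 0), (128, 0, 0, 0), (130, 0, 0, 0), (132, 0, 0, 0), (134, 0, 0, 0), (136, 0, 0, 0), (138, 0, 0, 0), (140, 0, 0, 0), (142, 0, 0, 0), (144, 0, 0, 0), (146, 0, 0, 0), (148, 0, 0, 0)]
[(100, 0, 0, 0), (102, 0, 0, 0), (104, 0, 0, 0), (106, 0, 0, 0), (108, 0, 0, 0), (110, 0, 0, 0), (112, 0, 0, 0), (114, 0, 0, 0), (116, 0, 0, 0), (118, 0, 0, 0), (120, 0, 0, 0), (122, 0, 0, 0), (124, 0, 0, 0), (126, 0, 0, 0), (128, 0, 0, 0), (130, 0, 0, 0), (132, 0, 0, 0), (134, 0, 0, 0), (136, 0, 0, 0), (138, 0, 0, 0), (140, 0, 0, 0), (142, 0, 0, 0), (144, 0, 0, 0), (146, 0, 0, 0), (148, 0, 0, 0)]
```

The lid stopped at the same place in three pushes of 8 to 19 N, which matches the wedged position. Handing in.

```bash
python3 -c "
from bench import job;print(job.hand_in())"
```

```text
the job is handed in; nothing more can be done
None
```

I handed the job in at about 60 s of the 72 s limit; no verdict came back. The heavier carton (about 4.6 N) was set down in the rear compartment and the lighter one (about 2.2 N) left on the near platform. Three pushes of 8 to 19 N stopped the lid at the same point, about where it should wedge, but I took no final picture of it or the cartons.

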